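Hang the headphone hanger and hold it against the sprung stop

ROBOT

A 6-joint arm with a two-finger parallel gripper is mounted at the origin on the work surface. World frame = base frame: x ahead of the robot, y to its left, z up, the work surface at z = 0. Lengths are in m, angles in degrees, forces in N, time in s.
With the tool pointing down it reaches from about 0.4 to 0.825 m from the base axis. Payload 7 kg.
Tool frame: the origin (TCP) lies at the very end of the fingers, on their centre line; the grasp point (between the pads) lies 19 mm behind it (ctrl.grip_depth is the distance from the TCP to the grasp point, in m); z points along the fingers, y is the line along which they close (so a half turn about z gives the same grasp; the last joint's range is limited). The gripper opens to 88 mm and grips with 3 to 60 N. Pads are 19 mm wide; open, the fingers measure 130 mm over their backs; the gripper's body (78 mm by 193 mm) begins 47 mm behind the grasp point.
Start: joints at [-51.962, 20.546, 0.682, 0, -70.136, -16.507], TCP at [0.248, -0.628, 0.227] pointing down, gripper open.
Joint ranges: [-176.03, 176.03], [-82.01, 121.73], [-58.28, 71.71], [-173.87, 95.51], [-174.79, -0.11], [-173.66, 173.66]. Speed limits (degrees/s): [136.94, 136.94, 172.46, 180, 180, 180].

INTERFACE

Orientations are given as [roll, pitch, yaw] about the fixed x, y, z axes, in that order (R = Rz(yaw) Ry(pitch) Rx(roll)).
In Python, from plant import get_obs, eyes, ctrl, spotter gives the robot as it stands.
- The arm moves only by the shell command python3 -m crank 'ROWS'. ROWS is JSON, one flat list of numbers, 7 for each row, row after row: the turn, a rotation vector about the tool's x, y, z in rad, then the shift along the tool's x, y, z in mm, then the opening, from 0 (shut) to 1 (fully open). A call has 1 to 5 rows; each row shifts and turns the commanded pose from where the row before left it, along the tool's axes as they then stand; what a row does not reach is not made up. A row lasts 1/8 s, in which the tool goes at most 62.5 mm and 10.7 degrees, less where a joint would pass 70% of its speed; a pose out of reach is approached as far as the arm can. A call is refused whole if a number of a shift passes 62.5 or a number of a turn 0.188, either way. A call with a gripper value outside its range is refused whole. The fingers move at their own pace and stop on an object; the grip force is fixed at half the most. Time passes only in rows, so rows that do not move let the fingers close. It gives the time, the measured TCP pose, the force, the opening and the grip force at its end, in the units of the state.
- get_obs(): the state, without advancing time (a new reading comes with each control period).
- eyes.snapshot(name): name is "scene" or "top" or "wrist"; returns the picture (400x640x3 uint8, blue, green, red); there is no depth.
- eyes.camera_model(name): a dict with "fx", "fy", "cx", "cy" (pixels), "extrinsics" (4x4, takes a point from camera to world coordinates). Camera axes: x right, y down, z forward; pixel columns grow to the right and rows downward; lengths in m; the calibration is good to about 2 mm. A picture is of the moment at which its call begins: read the wrist's pose just before it. camera_model takes no time and is no camera call; for the wrist camera it gives the pose at the moment of the call.
- ctrl.close_job(): hands the job in; it is judged then, once.
Trained networks look in the newest picture that a camera, given by its name, has taken for a name from the list of things; names that differ only in an ending like _2 or _b are one class to them, and where a whole thing is asked for, a point or a joint stands for the part that bears it (a point fixed in the world has none). Each returns a list of dicts, best first, with "p" (0 to 1); they miss things now and then, are a little off and sometimes report something else, mostly with a low value. They report only what shows in the picture. A call takes as long as a camera call. They do not tell look-alikes from the thing itself.
- spotter.outline_of(camera, target): "region" (400x640 bool, what is visible of it) and "rect" ([left, top, width, height] in pixels, round what is visible of it).
- spotter.place_of(camera, target): "location" ([column, row] in pixels: a listed point, or the origin of a listed thing).
The state is a dict: "clock": time; "joint_pos": joint angles; "qvel": joint speeds; "tau": joint torques, N m; "tool_pos": TCP position; "orientation": TCP orientation; "force": force on the tool from outside, world axes, zero at the start; "moment": the same for the moment, N m; "opening": finger opening in m; "gripper_force": force on a finger pad.
Only numpy, scipy, OpenCV 4.12 (cv2) and the standard library are available. Lean on these libraries where they do the work, as an engineer would, in place of code of your own. Each camera call takes 0.05 s, during which the arm holds its last target. There are 200 camera calls.

TASK

Take the orange headphone hanger and hook its saddle down over the bare part of the steel rail, at least 80 mm clear of the sprung stop and with the hanger's arm pointing to the robot's side; then, keeping it down on the rail, slide it along to the stop and press it against the rubber pad with a steady 10 N or so (pointer in the middle of the green), so that I can tighten its screw. Finish while still holding and pressing it there, hanger upright and fully down on the rail: do not let go, never push the spring to the end of its travel, and leave the mug, the key and the handheld radio alone.

Things in the scene. Friction and masses are not known exactly. Their poses are not given: they have to be found in the camera images.
- hanger_grip (a point): Centre of the upright grip block on top of the orange rigid headphone hanger (0.25 kg, standing upright on the table at first). Block 22 mm (x) by 20 mm (y), 56 mm tall; this point is half-way up it, 68 mm above the hanger's lowest edge; the hanger is 96 mm tall. Axes: z up, y along the saddle (to lie along the rail), the arm points to -x.
- hanger: The orange hanger, origin under its centre, 68 mm below hanger_grip. Saddle below the block: an upside-down U 60 mm long (y), 34 mm wide (x); top plate 10 mm thick, its underside 30 mm above the origin; two legs 6 mm thick, 30 mm deep, 22 mm gap between. A flat arm 30 mm wide with upturned end reaches 76 mm from the centre to -x, low on the saddle. Small brass screw (look only) on the +x leg.
- hanger_seat (a point): Centre of the underside of the saddle's top plate, 30 mm above the hanger's origin: the place that rests on top of the rail.
- hanger_tip (a point): Top of the upturned end of the hanger's arm, 72 mm from the saddle's centre to -x.
- rail_mid (a point): Middle of the rail's axis. Fixed round steel bar, 14 mm in diameter, 440 mm long, axis level, 170 mm above the table. Axes: y along the rail, towards the stop; x away from the robot's side; z up. Bare from the post on the -y side to the stop. Hung right, the hanger's y lies along the rail's y, its arm to the rail's -x, its grip block's centre 45 mm above the rail's axis.
- rail: The rail with its two thin posts (18 mm across, straight below the bar, 210 mm either side of its middle, feet 90 by 50 mm). Origin on the table, 170 mm below rail_mid, same axes.
- stop: Fixed grey sprung stop on the rail. Origin on the rail's axis in the plane of the black rubber pad's face when relaxed; axes as the rail's: the pad faces -y, y points into the spring. Pad 40 mm wide, 8 mm thick, from 12 mm below to 14 mm above the rail's axis; grey housing 40 mm wide, 46 mm long, top 13 mm above the axis, begins 42 mm behind the pad's face.
- plunger (a joint): Travel of the stop's rubber pad along the stop's +y, m: 0 relaxed, 0.030 at the end of its travel. Spring of 0.8 N per mm, no preload: 10 N is 12.5 mm. A black pointer on the pad runs over a strip on the housing's top: white, then green (about 8 to 18 mm), then red.
- mug: Blue mug, 76 mm across (handle extra), 90 mm tall, origin under its centre. Leave alone.
- key: Black and brass telegraph key, base 110 x 70 mm, 44 mm tall, origin under its centre. Leave alone.
- handheld: Black handheld radio standing upright to the left of the rail, 34 x 58 mm, 170 mm tall with its aerial, origin under its centre. Leave alone.
Mind the look-alikes: they are no part of the job. Of the things that look like the hanger, the smallest one is meant.

How it is judged (in metres and radians):
On the way, in this order (a step that is already met when the one before it is completed fails the run):
1. the hanger is hooked down over the bare rail, at least 60 mm clear of the stop, arm to the robot's side (z of hanger_seat in the frame of rail_mid between 0.003 and 0.013 m and x of hanger_seat in the frame of rail_mid between -0.009 and 0.009 m and x of hanger_tip in the frame of rail_mid below -0.03 m and angle between hanger_seat's own z axis and vertical below 0.15 rad and y of hanger_seat in the frame of stop below -0.09 m and y of hanger_seat in the frame of rail_mid above -0.2 m), for 0.2 s.
2. the hanger, still down on the rail, has been slid to within 40 mm of the stop (z of hanger_seat in the frame of rail_mid between 0.003 and 0.013 m and x of hanger_seat in the frame of rail_mid between -0.009 and 0.009 m and x of hanger_tip in the frame of rail_mid below -0.03 m and angle between hanger_seat's own z axis and vertical below 0.15 rad and y of hanger_seat in the frame of stop between -0.07 and -0.03 m).
At the end, for the whole second after the job is handed in: Through the last second the hanger sits on the rail (underside of the saddle's top plate within 6 mm of the rail's top, upright within 0.15 rad, arm to the robot's side), at rest, still held by the fingers, and presses the stop with 6 to 15 N (plunger in 5 to 20 mm) (z of hanger_seat in the frame of rail_mid between 0.003 and 0.013 m and x of hanger_seat in the frame of rail_mid between -0.009 and 0.009 m and x of hanger_tip in the frame of rail_mid below -0.03 m and angle between hanger_seat's own z axis and vertical below 0.15 rad and contact force between hanger and stop between 6 and 15 N and value of joint plunger between 0.005 and 0.02 m and contact force between the fingers and hanger above 2 N and linear speed of hanger below 0.01 m/s); the arm keeps its last pose, push and grip.
It fails at once if the stop's spring is pushed (nearly) to the end of its travel (value of joint plunger above 0.027 m).
It fails at once if the mug is pushed aside or tipped (distance of mug from where it was at the start of the episode above 0.03 m or angle between mug's own z axis and vertical above 0.3 rad).
It fails at once if the key is pushed aside or tipped (distance of key from where it was at the start of the episode above 0.03 m or angle between key's own z axis and vertical above 0.3 rad).
It fails at once if the handheld is pushed aside or tipped (distance of handheld from where it was at the start of the episode above 0.03 m or angle between handheld's own z axis and vertical above 0.3 rad).
It also fails if it takes over 45 s, if anything falls off the work surface, if the arm or the gripper's body presses on something with over 40 N, if the wrist force passes 120 N, or if a joint passes its speed limit or range.

## Working session

There is one attempt and no reset: what is moved stays moved. The work goes in short steps, Python scripts to look and compute and a shell command to move; the robot and the scene stay as the last step left them, time stands still between calls to the robot, and variables do not carry over. Pictures are saved under pics/ and viewed, at most 10 in all, crops included, and the job is handed in when it is done.

```bash
mkdir -p pics; cat > h.py <<'E'
import numpy as np, cv2
from plant import get_obs, eyes, ctrl, spotter
def ray(cam,px):
    m=eyes.camera_model(cam);T=np.array(m["extrinsics"])
    d=T[:3,:3]@np.array([(px[0]-m["cx"])/m["fx"],(px[1]-m["cy"])/m["fy"],1.]);return T[:3,3],d
def at_z(cam,px,z):
    o,d=ray(cam,px);return o+d*(z-o[2])/d[2]
def tri(c1,p1,c2,p2):
    o1,d1=ray(c1,p1);o2,d2=ray(c2,p2)
    s=np.linalg.lstsq(np.c_[d1,-d2],o2-o1,rcond=None)[0]
    a=o1+s[0]*d1;b=o2+s[1]*d2;return (a+b)/2,np.linalg.norm(a-b)
def proj(cam,P):
    m=eyes.camera_model(cam);T=np.linalg.inv(m["extrinsics"]);p=T[:3,:3]@np.array(P)+T[:3,3]
    return [m["fx"]*p[0]/p[2]+m["cx"],m["fy"]*p[1]/p[2]+m["cy"]]
E
python3 - <<'E'
from h import *
ims=[]
for c in("scene","top"):
    im=eyes.snapshot(c)
    cv2.imwrite(f"pics/{c}0.png",im)
    print(c)
    for n in("hanger_grip","hanger_tip","hanger_seat","rail_mid","stop","mug","key","handheld"):
        for r in spotter.place_of(c,n)[:4]: print(n,np.round(r["location"],1),round(r["p"],2))
print(get_obs()["clock"])
E
```

```text
scene
hanger_grip [239.4 164.5] 0.97
hanger_grip [256.2 126.3] 0.7
hanger_grip [190.3 176.1] 0.6
hanger_tip [247.3 157.1] 0.95
hanger_tip [161.6 189.8] 0.91
hanger_tip [278.5 122.5] 0.86
hanger_seat [242.4 171.7] 0.83
hanger_seat [197.1 189.2] 0.6
hanger_seat [261.9 134.9] 0.58
rail_mid [267.1 221. ] 0.94
stop [281.5 230.2] 0.64
mug [323.7 213.1] 0.69
mug [245.  155.5] 0.69
key [385.7 242.3] 0.81
handheld [447.4 269. ] 0.67
top
hanger_grip [423.9 220.4] 0.79
hanger_grip [437.7 273.3] 0.72
hanger_tip [435.6 240.8] 0.92
hanger_tip [424.8 217.8] 0.29
hanger_seat [424.4 218.7] 0.96
hanger_seat [435.7 276.8] 0.96
hanger_seat [330.2 215.2] 0.65
rail_mid [342.6 136.7] 0.94
stop [328.9 133.1] 0.9
mug [328.8 218.1] 0.76
mug [198.8 206.9] 0.37
key [259.3 219.9] 0.59
handheld [196.5 210.1] 0.58
handheld [255.9 220.1] 0.56
0.9
```

View pics/scene0.png

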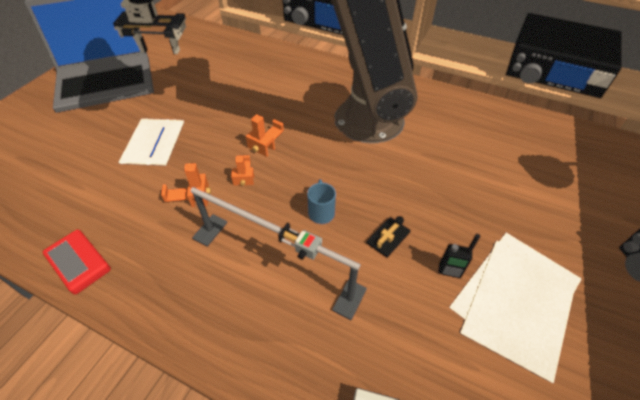

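View pics/top0.png

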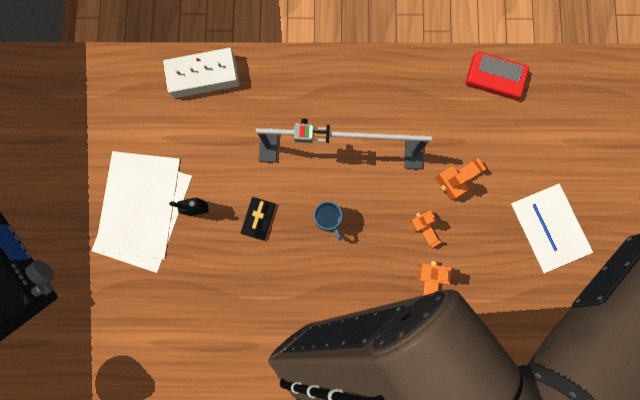

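The scene has three orange hangers. The middle one, at scene (241,168) and top (426,226), is clearly the smallest. In the top view the rail runs from (257,131) to (431,138), with the stop's pad at about (328,133) and its free end on the right (-y). The mug is at top (328,217).

```bash
python3 - <<'E'
from h import *
P=lambda *a:print(*[np.round(x,4) if not isinstance(x,str) else x for x in a])
P("grip",*tri("top",(423.9,220.4),"scene",(239.4,164.5)))
P("tip",*tri("top",(435.6,240.8),"scene",(247.3,157.1)))
P("railmid",*tri("top",(342.6,136.7),"scene",(267.1,221)))
P("stop",*tri("top",(328.9,133.1),"scene",(281.5,230.2)))
P("ends",at_z("top",(257,131),.17),at_z("top",(431,138),.17))
P("railmid z",at_z("top",(342.6,136.7),.17),at_z("scene",(267.1,221),.17))
P("stop z",at_z("top",(328.9,133.1),.17),at_z("scene",(281.5,230.2),.17))
for c,p in(("top",(328.8,218.1)),("scene",(323.7,213.1))):P("mug",at_z(c,p,0))
P("key",at_z("scene",(385.7,242.3),0),"hh",at_z("scene",(447.4,269),0))
P("ghang z",at_z("top",(423.9,220.4),.068),at_z("scene",(239.4,164.5),.068))
P("tip z",at_z("top",(435.6,240.8),.03),at_z("scene",(247.3,157.1),.03))
o=get_obs();P(o["tool_pos"],o["orientation"])
E
```

```text
grip [ 0.4336 -0.2334  0.0696] 0.0092
tip [ 0.3757 -0.2616  0.0369] 0.0126
railmid [ 0.6319 -0.0109  0.177 ] 0.0088
stop [0.6397 0.0263 0.1754] 0.002
ends [0.6448 0.2083 0.17  ] [ 0.6301 -0.228   0.17  ]
railmid z [ 0.6318 -0.0073  0.17  ] [ 0.6295 -0.0183  0.17  ]
stop z [0.6408 0.0271 0.17  ] [0.637  0.0232 0.17  ]
mug [0.4404 0.0243 0.    ]
mug [0.4389 0.0349 0.    ]
key [0.4538 0.2253 0.    ] hh [0.4604 0.3932 0.    ]
ghang z [ 0.4316 -0.2296  0.068 ] [ 0.4338 -0.2391  0.068 ]
tip z [ 0.3787 -0.2691  0.03  ] [ 0.3687 -0.2597  0.03  ]
[ 0.2477 -0.6279  0.2266] [-1.799978e+02  2.200000e-03 -1.584689e+02]
```

```bash
python3 -m crank '[0,0,0,-40,37,-8,1, 0,0,0,-40,37,-8,1, 0,0,0,-40,37,-8,1, 0,0,0,-40,37,-8,1, 0,0,0,-40,37,-8,1]'; python3 -m crank '[0,0,0,-40,37,-8,1, 0,0,0,-40,37,-8,1, 0,0,-0.13,-36,40,-4,1, 0,0,0,0,0,0,1]'
python3 - <<'E'
from h import *
o=get_obs();print(o["tool_pos"],o["orientation"],o["joint_pos"])
cv2.imwrite("pics/w1.png",eyes.snapshot("wrist"))
for n,z in(("hanger_grip",.068),("hanger_tip",.03),("hanger_seat",.03),("hanger",0)):
    for r in spotter.place_of("wrist",n)[:4]: print(n,np.round(r["location"],1),round(r["p"],2),at_z("wrist",r["location"],z).round(4))
print(np.round(eyes.camera_model("wrist")["extrinsics"],3))
E
```

```text
clock: 1.52
tool_pos: [0.3664, -0.3809, 0.2671]
orientation: [-180.0, 0.0, -158.5]
force: [1.1, -0.5, -0.5]
opening: 0.0878
gripper_force: 0.0
clock: 2.02
tool_pos: [0.4332, -0.2311, 0.2873]
orientation: [-180.0, 0.1, -150.7]
force: [0.5, -0.8, 0.7]
opening: 0.0874
gripper_force: 0.0
[ 0.43322924 -0.23106547  0.28734311] [-1.79951216e+02  9.42045485e-02 -1.50667239e+02] [-5.09048742e+00  7.43734852e-01 -1.61759946e+01 -1.36089572e-02
 -7.29749853e+01 -5.55728191e+01]
hanger_grip [360.   43.8] 0.74 [ 0.2831 -0.2635  0.068 ]
hanger_grip [311.9 178.2] 0.64 [ 0.436  -0.2381  0.068 ]
hanger_grip [205.6 221.5] 0.58 [ 0.5477 -0.3269  0.068 ]
hanger_tip [148.6 218.5] 0.94 [ 0.5985 -0.4032  0.03  ]
hanger_tip [314.5 112.6] 0.84 [ 0.3681 -0.2727  0.03  ]
hanger_seat [221.3 209.9] 0.84 [ 0.5391 -0.3223  0.03  ]
hanger_seat [313.2 170.7] 0.73 [ 0.4325 -0.2394  0.03  ]
hanger_seat [352.2  54.9] 0.68 [ 0.2885 -0.2656  0.03  ]
hanger [228.1 201.9] 0.87 [ 0.5355 -0.3228  0.    ]
hanger [311.8 167. ] 0.82 [ 0.4333 -0.2417  0.    ]
[[-0.483  0.844  0.235  0.369]
 [ 0.876  0.465  0.129 -0.27 ]
 [-0.     0.268 -0.963  0.444]
 [ 0.     0.     0.     1.   ]]
```

View pics/w1.png

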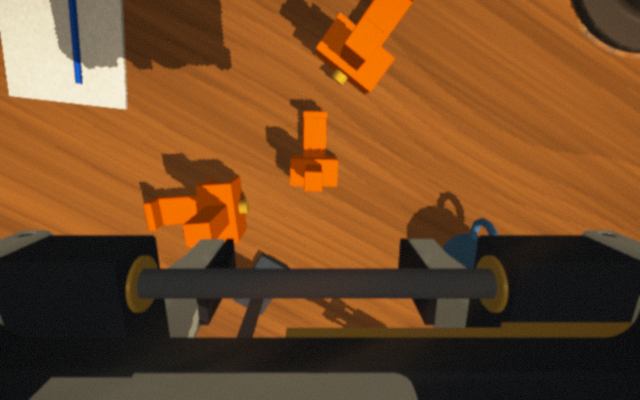

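The small hanger sits at wrist picture (313,172) with its arm pointing up in the image, in line with the fingers. The larger hangers at (220,210) and (360,50) are clear of the gripper. Next is the descent and grip.

```bash
python3 -m crank '[0,0,0,2.5,-6.5,50,0.8, 0,0,0,0,0,55,0.8, 0,0,0,0,0,55,0.8, 0,0,0,0,0,50,0.8, 0,0,0,0,0,23,0.8]'; python3 -m crank '[0,0,0,0,0,0,0, 0,0,0,0,0,0,0, 0,0,0,0,0,0,0, 0,0,0,0,0,0,0]'
```

```text
clock: 2.9
tool_pos: [0.4305, -0.2416, 0.0506]
orientation: [179.8, -0.2, -151.2]
force: [0.1, -0.1, 0.0]
opening: 0.07
gripper_force: 0.0
clock: 3.4
tool_pos: [0.4335, -0.2408, 0.0546]
orientation: [-179.9, 0.1, -151.0]
force: [0.3, -0.4, -0.5]
opening: 0.0356
gripper_force: 0.0
```

```bash
python3 -m crank '[0,0,0,0,0,0,0, 0,0,0,0,0,0,0, 0,0,0,0,0,0,0]';python3 -m crank '[0,0,0,0,0,-50,0, 0,0,0,0,0,-60,0, 0,0,0,0,0,-60,0, 0,0,0,0,0,-60,0, 0,0,0,0,0,0,0]'
python3 - <<'E'
from h import *
o=get_obs();print(o["tool_pos"],o["orientation"],o["opening"],o["gripper_force"])
cv2.imwrite("pics/w2.png",eyes.snapshot("wrist"))
for n in ("hanger_grip","hanger_seat","hanger_tip"):
  for r in spotter.place_of("wrist",n)[:3]: print(n,np.round(r["location"],1),round(r["p"],2))
  # expected if grip at height .068 was held
T=np.array(o["tool_pos"]);print(proj("wrist",T+[0,0,.014]),proj("wrist",T+[0,0,.014-.038]))
E
```

```text
clock: 3.78
tool_pos: [0.4329, -0.2405, 0.0538]
orientation: [180.0, 0.0, -151.0]
force: [-1.7, 2.2, 5.7]
opening: 0.0199
gripper_force: 30.0
clock: 4.4
tool_pos: [0.4352, -0.2414, 0.2884]
orientation: [-179.6, 0.4, -151.0]
force: [0.2, -0.1, -2.2]
opening: 0.0197
gripper_force: 30.0
[ 0.4351578  -0.24143557  0.28838967] [-179.63612864    0.381172   -150.99448507] 0.01972028289662724 29.998390674591064
hanger_grip [368.9  46.6] 0.98
hanger_grip [317.3 274.8] 0.84
hanger_grip [214.6 221.9] 0.72
hanger_seat [225.  211.4] 0.76
hanger_seat [361.8  55.6] 0.75
hanger_seat [314.7 241.1] 0.58
hanger_tip [158.9 219.4] 0.85
hanger_tip [318.2 124.3] 0.58
hanger_tip [317.3 272.2] 0.4
[np.float64(312.20819265707996), np.float64(276.9892141842207)] [np.float64(312.92836172929196), np.float64(245.58876304705194)]
```

View pics/w2.png

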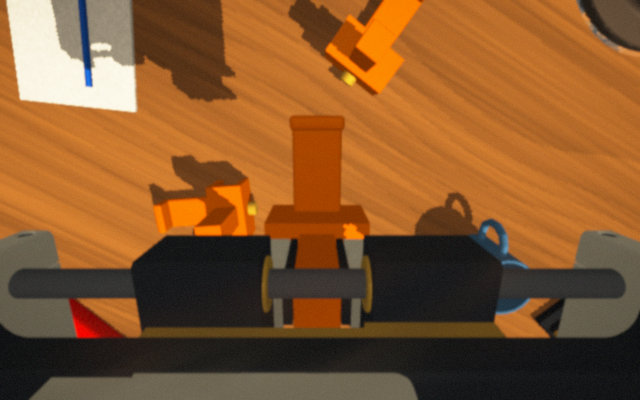

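Held: opening 20 mm, arm pointing up in the image, tip at (318,120), saddle at (318,220). I'll compare the saddle edges with a projected model to get the in-grip offset.

```bash
python3 - <<'E'
from h import *
from scipy.spatial.transform import Rotation as R
im=cv2.imread("pics/w2.png")
cv2.imwrite("pics/c2.png",cv2.resize(im[100:340,240:400],None,fx=3.5,fy=2.5,interpolation=cv2.INTER_CUBIC))
o=get_obs();Rt=R.from_euler("xyz",o["orientation"],degrees=True).as_matrix();t=np.array(o["tool_pos"])
def pt(x,y,z): return np.array(proj("wrist",t+Rt@np.array([-x,y,.054-z])))  # hanger coords, origin .054 below TCP
for n,p in {"top edge -x z40":(-.017,0,.04),"bot -x z0":(-.017,0,0),"tipend z0":(-.076,0,0),"block-x z40":(-.011,0,.04),"block -x z96":(-.011,0,.096),"+xtop40 ":(.017,.03,.04),"x-17 y30 z40":(-.017,.03,.04),"y-30":(-.017,-.03,.04),"dx1mm":(-.018,0,.04)}.items(): print(n,pt(*p).round(1))
m=im[:,:,:].astype(int); print("col318 rows",[(r,tuple(m[r,300])) for r in range(108,240,3)])
E
```

```text
top edge -x z40 [317.3 216. ]
bot -x z0 [317.2 198.2]
tipend z0 [317.3 107.8]
block-x z40 [317.3 226.1]
block -x z96 [317.6 273.1]
+xtop40  [368.1 270.9]
x-17 y30 z40 [370.8 216. ]
y-30 [263.9 216. ]
dx1mm [317.3 214.3]
col318 rows [(108, (np.int64(48), np.int64(121), np.int64(202))), (111, (np.int64(46), np.int64(115), np.int64(196))), (114, (np.int64(42), np.int64(110), np.int64(190))), (117, (np.int64(0), np.int64(66), np.int64(163))), (120, (np.int64(0), np.int64(76), np.int64(174))), (123, (np.int64(0), np.int64(71), np.int64(169))), (126, (np.int64(0), np.int64(67), np.int64(161))), (129, (np.int64(0), np.int64(62), np.int64(150))), (132, (np.int64(0), np.int64(74), np.int64(170))), (135, (np.int64(0), np.int64(68), np.int64(167))), (138, (np.int64(0), np.int64(67), np.int64(166))), (141, (np.int64(0), np.int64(72), np.int64(173))), (144, (np.int64(0), np.int64(69), np.int64(170))), (147, (np.int64(0), np.int64(71), np.int64(170))), (150, (np.int64(0), np.int64(70), np.int64(170))), (153, (np.int64(0), np.int64(67), np.int64(168))), (156, (np.int64(0), np.int64(70), np.int64(16
[... 682 characters left out ...]
64(0), np.int64(65), np.int64(166))), (201, (np.int64(0), np.int64(71), np.int64(168))), (204, (np.int64(0), np.int64(69), np.int64(166))), (207, (np.int64(0), np.int64(69), np.int64(168))), (210, (np.int64(0), np.int64(64), np.int64(162))), (213, (np.int64(7), np.int64(55), np.int64(137))), (216, (np.int64(0), np.int64(53), np.int64(130))), (219, (np.int64(0), np.int64(53), np.int64(131))), (222, (np.int64(0), np.int64(55), np.int64(136))), (225, (np.int64(0), np.int64(65), np.int64(163))), (228, (np.int64(0), np.int64(70), np.int64(165))), (231, (np.int64(0), np.int64(68), np.int64(165))), (234, (np.int64(0), np.int64(59), np.int64(148))), (237, (np.int64(3), np.int64(58), np.int64(135)))]
```

View pics/c2.png

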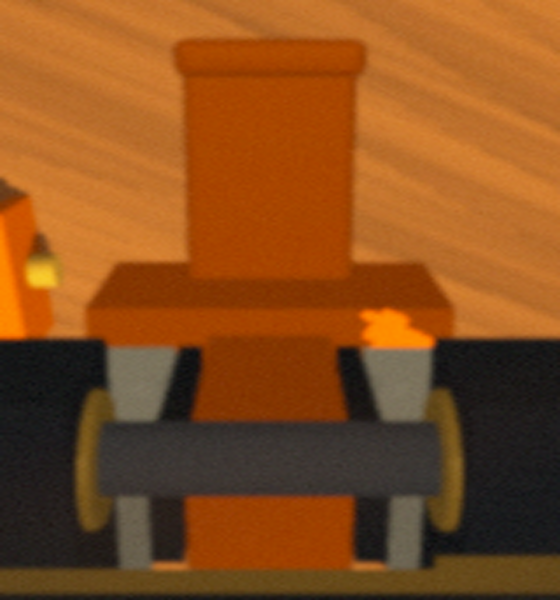

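The saddle edges lie 7–9 px lower than the model, so the hanger sits about 4 mm to its +x from the TCP. I'll move over the rail, fit the rail line from the first pictures, and use the wrist camera there.

```bash
python3 -m crank '[0,0,0,-48,5.6,-5,0, 0,0,0,-48,5.6,0,0, 0,0,0,-48,5.6,0,0, 0,0,0,-48,5.6,0,0, 0,0,0,-48,5.6,0,0]'; python3 -m crank '[0,0,0.18,0,0,0,0, 0,0,0.18,0,0,0,0, 0,0,0.18,0,0,0,0, 0,0,0,0,0,0,0]'
python3 - <<'E'
from h import *
im=cv2.imread("pics/top0.png").astype(float)
g=im.sum(2); sat=im.max(2)-im.min(2)
pts=[]
for c in list(range(340,425,5))+list(range(272,292,4)):
    rr=np.arange(122,148); w=np.clip(60-sat[rr,c],0,None)*(g[rr,c]>220)
    if w.sum()>0: pts.append((c,(w*rr).sum()/w.sum()))
pts=np.array(pts);print(pts.round(1).tolist())
f=np.polyfit(*pts.T,1);print(f)
for c in(270,340,420): print(at_z("top",(c,np.polyval(f,c)),.172).round(4))
o=get_obs();print(o["tool_pos"],o["orientation"],o["joint_pos"].round(1) if hasattr(o["joint_pos"],"round") else o["joint_pos"])
cv2.imwrite("pics/w3.png",eyes.snapshot("wrist"))
for n in ("rail_mid","stop","hanger_seat"):
  for r in spotter.place_of("wrist",n)[:2]: print(n,np.round(r["location"],1),round(r["p"],2),at_z("wrist",r["location"],.17).round(4))
E
```

```text
clock: 5.22
tool_pos: [0.6298, -0.0988, 0.2861]
orientation: [179.9, -0.2, -151.0]
force: [0.6, -0.5, -1.2]
opening: 0.0199
gripper_force: 30.0
clock: 5.72
tool_pos: [0.6287, -0.0998, 0.2863]
orientation: [-180.0, -0.2, 178.1]
force: [-0.2, -0.2, -2.7]
opening: 0.0199
gripper_force: 30.0
[[340.0, 134.2], [345.0, 134.3], [350.0, 134.6], [355.0, 134.8], [360.0, 135.1], [365.0, 135.3], [370.0, 135.7], [375.0, 135.8], [380.0, 135.9], [385.0, 136.2], [390.0, 136.6], [395.0, 136.7], [400.0, 137.0], [405.0, 140.4], [410.0, 141.8], [415.0, 141.5], [420.0, 138.1], [272.0, 136.7], [276.0, 136.8], [280.0, 131.7], [284.0, 131.5], [288.0, 131.8]]
[3.97021276e-02 1.21830188e+02]
[0.6405 0.1751 0.172 ]
[ 0.6347 -0.0007  0.172 ]
[ 0.6281 -0.2002  0.172 ]
[ 0.62873172 -0.09983164  0.28630057] [-179.97728971   -0.20440416  178.11043608] [   8.5   15.3    1.    -0.   -75.9 -100.4]
rail_mid [420.5 207. ] 0.94 [ 0.6391 -0.0076  0.17  ]
stop [458.8 208.2] 0.72 [0.6416 0.0268 0.17  ]
hanger_seat [130.8 105.4] 0.85 [ 0.5452 -0.2502  0.17  ]
hanger_seat [315.1 244.1] 0.74 [ 0.6724 -0.1028  0.17  ]
```

View pics/w3.png

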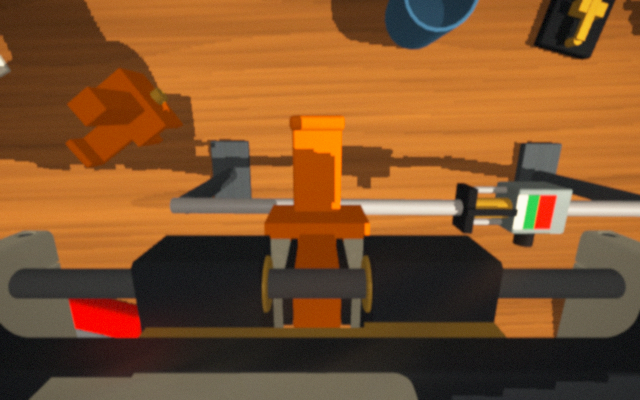

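In the wrist view the rail runs from (178,205) to (455,208), parallel to the saddle. The stop's pad is at (462,208), with the white, green and red strip at (538,210).

```bash
python3 - <<'E'
from h import *
for c in(284,340,380,400): print("top",at_z("top",(c,134.3+.0462*(c-342)),.171).round(4))
im=cv2.imread("pics/w3.png").astype(float); sat=im.max(2)-im.min(2); v=im.sum(2)
pts=[]
for c in list(range(185,212,4))+list(range(255,264,4))+list(range(375,450,5)):
    rr=np.arange(192,222); w=(sat[rr,c]<45)&(v[rr,c]>200)
    if w.sum()>3: pts.append((c,(rr[w].min()+rr[w].max())/2,w.sum()))
pts=np.array(pts);print(pts.tolist())
f=np.polyfit(pts[:,0],pts[:,1],1);r=pts[:,1]-np.polyval(f,pts[:,0]);k=abs(r)<1;f=np.polyfit(pts[k,0],pts[k,1],1)
print(f,k.sum())
for c in(190,315,440): print(at_z("wrist",(c,np.polyval(f,c)),.17).round(4))
o=get_obs();print(o["tool_pos"],o["orientation"])
E
```

```text
top [0.6435 0.1401 0.171 ]
top [ 0.6379 -0.0007  0.171 ]
top [ 0.6339 -0.1008  0.171 ]
top [ 0.6319 -0.1506  0.171 ]
[[185.0, 204.5, 16.0], [189.0, 204.5, 16.0], [193.0, 204.0, 15.0], [197.0, 204.5, 14.0], [201.0, 205.0, 15.0], [205.0, 205.0, 15.0], [209.0, 205.0, 15.0], [255.0, 205.5, 14.0], [259.0, 205.5, 14.0], [263.0, 205.5, 14.0], [375.0, 206.5, 14.0], [380.0, 206.5, 14.0], [385.0, 206.5, 14.0], [390.0, 206.5, 14.0], [395.0, 206.5, 14.0], [400.0, 206.5, 14.0], [405.0, 206.5, 14.0], [410.0, 206.5, 14.0], [415.0, 206.5, 14.0], [420.0, 206.5, 14.0], [425.0, 206.5, 14.0], [430.0, 206.5, 14.0], [435.0, 207.0, 13.0], [440.0, 206.5, 14.0], [445.0, 207.0, 13.0]]
[8.66527093e-03 2.03021050e+02] 25
[ 0.6311 -0.2132  0.17  ]
[ 0.6356 -0.1017  0.17  ]
[0.6401 0.01   0.17  ]
[ 0.62909144 -0.09993641  0.28785033] [-1.79990675e+02 -6.41079176e-02  1.78204357e+02]
```

```bash
python3 -m crank '[0,0,0.009,-2,0,30,0, 0,0,0,0,0,20,0, 0,0,0,0,0,0,0]'; python3 -m crank '[0,0,0,0,0,8,0, 0,0,0,0,0,0,0]';python3 -m crank '[0,0,0,0,0,10,0, 0,0,0,0,0,0,0]'
```

```text
clock: 6.3
tool_pos: [0.6302, -0.1, 0.2368]
orientation: [-180.0, -0.2, 177.6]
force: [0.0, 0.3, -1.9]
opening: 0.0201
gripper_force: 30.0
clock: 6.55
tool_pos: [0.6313, -0.0999, 0.2307]
orientation: [180.0, 0.0, 177.5]
force: [-0.6, -0.2, -2.1]
opening: 0.0202
gripper_force: 30.0
clock: 6.8
tool_pos: [0.6307, -0.0999, 0.2196]
orientation: [180.0, -0.1, 177.5]
force: [0.1, 0.1, -2.8]
opening: 0.0199
gripper_force: 30.0
```

```bash
python3 -m crank '[0,0,0,0,0,12,0, 0,0,0,0,0,0,0]'; python3 -m crank '[0,0,0,0,0,5,0, 0,0,0,0,0,0,0]'
python3 - <<'E'
from h import *
for c in("scene","wrist"):
    im=eyes.snapshot(c); cv2.imwrite(f"pics/{c}4.png",im)
    for n in ("hanger_seat","hanger_tip","hanger_grip"):
      for r in spotter.place_of(c,n)[:3]: print(c,n,np.round(r["location"],1),round(r["p"],2))
im=cv2.imread("pics/scene4.png");cv2.imwrite("pics/s4c.png",cv2.resize(im[120:280,160:400],None,fx=3.3,fy=3.3,interpolation=cv2.INTER_CUBIC))
print(get_obs()["force"],get_obs()["tool_pos"])
E
```

```text
clock: 7.05
tool_pos: [0.6305, -0.0999, 0.2071]
orientation: [-180.0, -0.1, 177.5]
force: [-0.6, -0.4, -4.0]
opening: 0.0199
gripper_force: 30.0
clock: 7.3
tool_pos: [0.6311, -0.0999, 0.2031]
orientation: [-180.0, -0.0, 177.5]
force: [0.4, 0.3, -1.8]
opening: 0.0198
gripper_force: 30.0
scene hanger_seat [198.7 188.8] 0.58
scene hanger_seat [232.9 204.6] 0.57
scene hanger_seat [262.1 134.8] 0.57
scene hanger_tip [162.9 187.9] 0.84
scene hanger_tip [275.6 124. ] 0.67
scene hanger_grip [194.6 178.1] 0.87
scene hanger_grip [259.1 123.7] 0.71
scene hanger_grip [232.8 201.2] 0.66
wrist hanger_seat [314.7 240.3] 0.8
wrist hanger_seat [85.7 99.5] 0.66
wrist hanger_tip [ 15.  166.6] 0.83
wrist hanger_tip [320.4 122.8] 0.6
wrist hanger_grip [ 45.1 100.6] 0.78
wrist hanger_grip [315.3 275.9] 0.68
[-0.24024326  0.28958748 -1.9558728 ] [ 0.6313075  -0.09996954  0.2037066 ]
```

View pics/s4c.png

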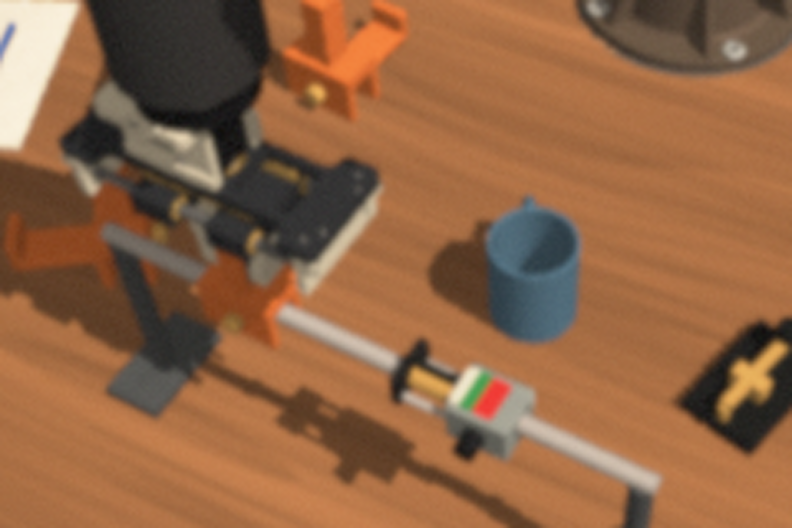

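The saddle straddles the rail in the crop at (250,300), with the screw side outward. The rest of the way down will be in small steps until it touches.

```bash
python3 -m crank '[0,0,0,0,0,2,0, 0,0,0,0,0,0,0]'; python3 -m crank '[0,0,0,0,0,2,0, 0,0,0,0,0,0,0]'
```

```text
clock: 7.95
tool_pos: [0.6311, -0.1, 0.2013]
orientation: [-180.0, -0.0, 177.5]
force: [-0.3, 0.9, -2.1]
opening: 0.0197
gripper_force: 30.0
clock: 8.2
tool_pos: [0.6314, -0.1, 0.2008]
orientation: [-180.0, 0.1, 177.5]
force: [-2.8, 1.5, 5.9]
opening: 0.0197
gripper_force: 30.0
```

```bash
python3 -m crank '[0,0,0,0,0,0,0, 0,0,0,0,8,0,0, 0,0,0,0,15,0,0, 0,0,0,0,15,0,0, 0,0,0,0,15,0,0]'; python3 -m crank '[0,0,0,0,15,0,0, 0,0,0,0,10,0,0, 0,0,0,0,7,0,0, 0,0,0,0,0,0,0]'
```

```text
clock: 8.82
tool_pos: [0.6343, -0.0469, 0.2008]
orientation: [-179.9, 0.1, 177.5]
force: [-0.8, -4.9, 5.2]
opening: 0.0197
gripper_force: 30.0
clock: 9.32
tool_pos: [0.6358, -0.0141, 0.2008]
orientation: [180.0, 0.1, 177.6]
force: [-0.8, 0.3, 6.6]
opening: 0.0196
gripper_force: 30.0
```

Now to contact, then the press.

```bash
python3 -m crank '[0,0,0,0,6,0,0, 0,0,0,0,4,0,0, 0,0,0,0,0,0,0]'; python3 -m crank '[0,0,0,0,4,0,0, 0,0,0,0,4,0,0, 0,0,0,0,0,0,0]'
```

```text
clock: 9.7
tool_pos: [0.6361, -0.0047, 0.2008]
orientation: [-180.0, 0.1, 177.6]
force: [-0.3, -2.7, 5.6]
opening: 0.0198
gripper_force: 30.0
clock: 10.07
tool_pos: [0.6364, 0.0026, 0.2008]
orientation: [-179.9, 0.1, 177.6]
force: [-0.2, -5.4, 6.2]
opening: 0.0202
gripper_force: 30.0
```

```bash
python3 -m crank '[0,0,0,0,3,0,0, 0,0,0,0,3,0,0, 0,0,0,0,0,0,0, 0,0,0,0,0,0,0]'
python3 - <<'E'
from h import *
a=eyes.snapshot("wrist");b=eyes.snapshot("scene")
z=lambda i,f:cv2.resize(i,None,fx=f,fy=f,interpolation=cv2.INTER_CUBIC)
A=z(a[150:300,240:440],4)[:,:800];
cv2.imwrite("pics/w5.png",A);cv2.imwrite("pics/s5.png",z(b[160:270,220:340],5))
print(get_obs()["force"],get_obs()["tool_pos"])
E
```

```text
clock: 10.58
tool_pos: [0.6366, 0.0076, 0.2008]
orientation: [-179.9, 0.1, 177.5]
force: [0.4, -8.2, 6.1]
opening: 0.0199
gripper_force: 30.0
[ 0.82444176 -8.40024792  5.69002913] [0.63656617 0.00759783 0.20080882]
```

View pics/w5.png

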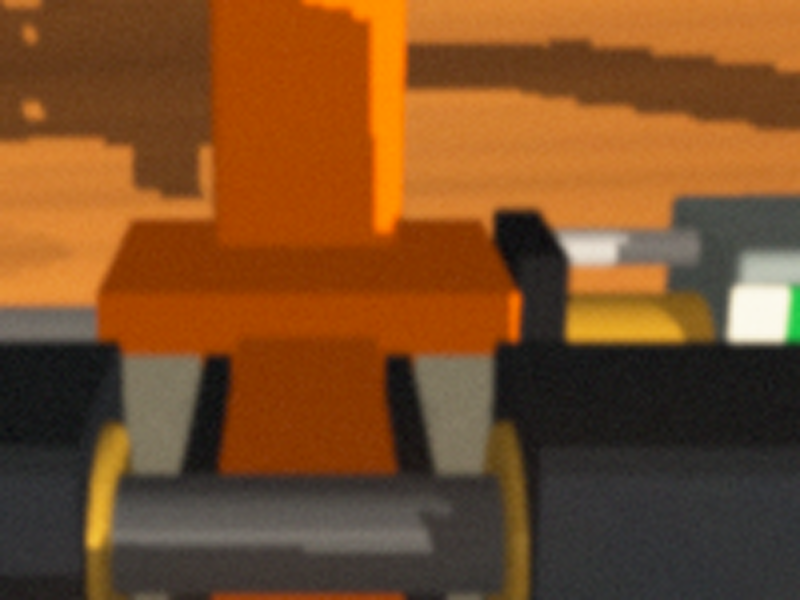

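View pics/s5.png

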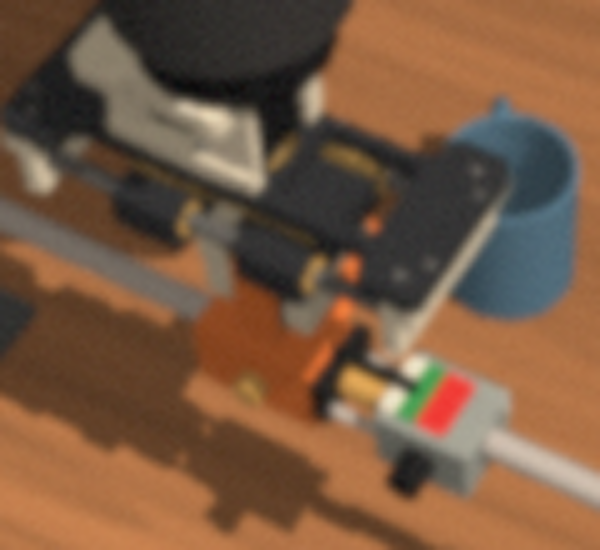

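The hanger is flat on the rail and against the pad, which is pressed in, and the pointer is at the start of the green. The side force of 8.3 N corresponds to about 10 mm of travel, so it needs 2 mm more.

```bash
python3 -m crank '[0,0,0,0,2,0,0, 0,0,0,0,0,0,0, 0,0,0,0,0,0,0, 0,0,0,0,0,0,0]'; python3 -m crank '[0,0,0,0,0,0,0, 0,0,0,0,0,0,0, 0,0,0,0,0,0,0, 0,0,0,0,0,0,0]'
```

```text
clock: 11.18
tool_pos: [0.6367, 0.0091, 0.2009]
orientation: [-179.8, 0.1, 177.5]
force: [0.7, -10.4, 5.2]
opening: 0.0198
gripper_force: 30.0
clock: 11.68
tool_pos: [0.6366, 0.0091, 0.2008]
orientation: [-179.8, 0.1, 177.5]
force: [0.4, -10.3, 5.1]
opening: 0.02
gripper_force: 30.0
```

```bash
python3 -c "
from plant import ctrl
print(ctrl.close_job())"
```

```text
the job is handed in; nothing more can be done
None
```

I handed the job in with the hanger still gripped, upright and down on the rail, pressing the stop with a steady 10.3 N or so at the wrist sensor. I checked the pointer by camera only before the last 2 mm of push, when it was at the start of the green; the hand-in returned no verdict.

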